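# Fetch the disc template from the carousel and clip it on the snap hook

## Robot

A 7-joint arm with a two-finger parallel gripper is mounted at the origin on a cart in front of the work surface, level with it; the furniture and walls round the work are solid. World frame = base frame: x ahead of the robot, y to its left, z up, the work surface at z = 0. Lengths are in m, angles in degrees, forces in N, time in s.
With the tool pointing down it reaches from about 0.425 to 0.875 m from the base axis. Payload 4.7 kg.
Tool frame: the origin (TCP) lies midway between the tips of the shut fingers; the grasp point (between the pads) lies 19 mm behind it; z points along the fingers, x is the direction in which the jaws open and shut, and the axes are right-handed (so a half turn about z gives the same grasp; the last joint's range is limited). The gripper opens to 87 mm and grips with 3 to 60 N. Pads are 19 mm wide; open, the fingers measure 117 mm over their backs; the gripper's body (75 mm by 190 mm) begins 51 mm behind the grasp point.
Start: joints at [69.448, 18.392, -4.016, 83.108, 1.295, 78.541, -3.26], TCP at [0.237, -0.605, 0.223] pointing down, gripper open.
Joint ranges: [-163.93, 163.93], [-17.29, 119.83], [-79.2, 71.16], [3.27, 140.29], [-89.18, 269.18], [5.43, 117.66], [-154.24, 154.24]. Speed limits (degrees/s): [147.25, 147.25, 180, 180, 180, 180, 180].

## Interface

Orientations are given as [roll, pitch, yaw] about the fixed x, y, z axes, in that order (R = Rz(yaw) Ry(pitch) Rx(roll)).
In Python, from cell import telemetry, optics, env gives the robot as it stands.
- The arm moves only by the tool arm_command, never from a script. Its arguments are lists of equal length, an entry for each row: "translation": the shift along the tool's x, y, z in cm, a list of three; "twist": the turn about the tool's z in degrees. In form: {"translation": [[x, y, z], ...], "twist": [twist, ...]}. A call has 1 to 10 rows; each row shifts and turns the pose as measured when the row begins, along the tool's axes as they then stand; what a row does not reach is not made up. A row lasts 1/8 s, in which the tool goes at most 62.5 mm and 10.7 degrees, less where a joint would pass 70% of its speed; a pose out of reach is approached as far as the arm can. A call is refused whole if a number of a shift passes 6.25 or a number of a turn 10.7, either way. A call with a gripper value outside its range is refused whole. "grip" is the opening in per cent of the stroke, from 0 (shut) to 100 (fully open), set as the call begins (left out, the last holds). The fingers move at their own pace and stop on an object; "force" is the grip in N (left out, the last holds). Time passes only in rows, so rows that do not move let the fingers close. It gives the time, the measured TCP pose, the force and the opening at its end, in the units of the state.
- telemetry.get_obs(): the state, without advancing time (a new reading comes with each control period).
- optics.read_camera(name): name is "side" or "top"; returns a dict with "img" (400x640x3 uint8, blue, green, red), "fx", "fy", "cx", "cy" (pixels), "dist" ([k1, k2, p1, p2, k3] as OpenCV has them; the pictures are not rectified), "extrinsics" (4x4, takes a point from camera to world coordinates). Camera axes: x right, y up, looking along -z (the intrinsics and any distortion apply to the point x, -y, -z); pixel columns grow to the right and rows downward; lengths in m; the calibration is good to about 2 mm. A picture is of the moment at which its call begins. There is no depth.
- env.sign_off(): hands the job in, once; it reports no verdict.
The state is a dict: "time_s": time; "qpos": joint angles; "joint_velocities": joint speeds; "effort": joint torques, N m; "tool_pos": TCP position; "tool_rot": TCP orientation; "force": force on the tool from outside, world axes, zero at the start; "wrist_torque": the same for the moment, N m; "grip_width": finger opening in m.
Only numpy, scipy, OpenCV 4.12 (cv2) and the standard library are available. Lean on these libraries where they do the work, as an engineer would, in place of code of your own. Each camera call takes 0.05 s, during which the arm holds its last target. There are 200 camera calls.

## Task

Turn the template carousel by one of its upright pegs until the template with the round disc lies in front, at the brass pointer, and lift it out by its wooden grip. Push its D-ring down onto the sprung gate of the snap hook until it is inside the hook and the gate has snapped shut, then let the template go so that it hangs from the hook by its ring. Leave the other two templates in their pockets and do not knock the red cup and the wooden dolly about.

Things in the scene. Friction and masses are not known exactly. Their poses are not given: they have to be found in the camera images.
- carousel_base: fixed foot of the template carousel; origin on the bench, on the turning axis. Its -x axis is its front, where the brass pointer stands. Only at the front can a template be lifted straight up; the guard covers the rear pockets
- pointer (a point): top of the small brass pointer at the carousel's front, 149 mm from the axis, 20 mm above the bench, fixed
- guard (a point): middle of the front part of the fixed clear guard plate, at its top, 65 mm above the bench, 3 mm thick; axes as carousel_base, in whose frame it covers x -15 to +35 mm for y within 82 mm, and x to +65 mm for y within 60 mm. Hub screw on it up to 75 mm above the bench
- plate (a point): centre of the turning plate (radius 142 mm) on its top, 22 mm above the bench; turns either way without end, with light friction, and stays where left. Three pockets 120 degrees apart, grips 77 mm from the axis; in each a 12 mm pin, 9 mm high, stands loosely inside the D-ring: lift a template 12 mm straight up before moving it sideways
- peg0 (a point): upright steel peg, 12 mm diameter, on the turning plate, 126 mm from the axis, half-way between two pockets, from 22 to 72 mm above the bench; point on its axis, 14 mm below its top. To turn the plate, hold a peg and follow the circle
- peg1 (a point): second such peg, 120 degrees on
- peg2 (a point): third such peg, 240 degrees on
- disc_grip (a point): WANTED: loose steel template, 111 mm long, 80 g, lying level in a carousel pocket, with an upright wooden grip 30 long (x), 12 wide (y), 32 mm high. Point: on the grip's middle plane, 22 mm above the underside. +x points to its D-ring (to the hub); at the -x end is a round disc, 36 mm wide, 5 mm thick
- disc_ring_bar (a point): middle of the straight far bar of the disc template's D-ring: 54 mm in +x from the grip's point and 19 mm below it; axes as there. The ring lies level, of 6 mm round bar (underside 3 mm below this point); its opening is 24 mm wide (y -12 to +12) and runs about 21 mm back from the far bar towards the grip
- disc_template: the disc template as a whole; origin on its underside below the middle of its grip, axes as for its grip
- square_grip (a point): leave: loose steel template, 109 mm long, 80 g, lying level in a carousel pocket, with an upright wooden grip 30 long (x), 12 wide (y), 32 mm high. Point: on the grip's middle plane, 22 mm above the underside. +x points to its D-ring (to the hub); at the -x end is a square plate, 32 mm wide
- cross_grip (a point): leave: loose steel template, 99 mm long, 80 g, lying level in a carousel pocket, with an upright wooden grip 30 long (x), 12 wide (y), 32 mm high. Point: on the grip's middle plane, 22 mm above the underside. +x points to its D-ring (to the hub); at the -x end is a cross-bar 46 mm wide, 12 mm long
- hook_stand: fixed stand with a snap hook of 7 mm round steel; origin on the bench straight below the hook's nose. From a post (18 mm square, 210 mm high, near face at x = +41 mm) the hook's arm runs in -x to x = 0, its top there 154 mm above the bench, and turns up into the nose. The gate closes it on top. Base plate: x -28 to +88 mm, 100 mm wide, 10 mm thick
- hook_nose (a point): top of the upright nose of the hook, 195 mm above the bench, axes as hook_stand; the nose's last 6 mm lean 5 mm to -x. Lower the D-ring level, its +x along this +x, so that the nose comes up through the ring's opening and the far bar presses the gate down close behind the nose (bar centre 7 to 10 mm in +x)
- hook_seat (a point): where the middle of the ring's bar should get to inside the hook: 8.5 mm in +x of the nose, 158 mm above the bench; the bar slips past the gate's end shortly before that, and the gate springs shut above it. Let go there, the template swings down and hangs below the arm on the robot's side of the post
- gate (a joint): sprung brass gate, a 6 mm round bar hinged at x = +40 mm of hook_stand, 186 mm above the bench, reaching level to 5 mm behind the nose's axis; 0 = shut, grows (rad) to 0.9 as its free end swings down into the hook. About 1.6 N on its free end starts it, 4 N opens it to 0.7, enough for the bar to pass
- red_cup: bystander: loose red cup, 71 mm wide, 50 mm high, standing to the right of the hook; origin under its centre; leave it
- turned_dolly: bystander: loose turned wooden dolly, 74 mm wide, 96 mm high, standing on the cutting mat behind the hook; origin under its centre; leave it

How it is judged:
By the outcome, as a careful person would: the job done as asked, in the order asked, and still so for the second after the job is handed in, with the robot touching nothing.
It also fails if it takes over 64 s, if anything falls off the work surface, if the arm or the gripper's body presses on something with over 40 N, if the wrist force passes 120 N, or if a joint passes its speed limit or range.

## Working session

There is one attempt and no reset: what is moved stays moved. The work goes in short steps, Python scripts to look and compute and a tool call to move; the robot and the scene stay as the last step left them, time stands still between calls to the robot, and variables do not carry over. Pictures are saved under pics/ and viewed, about 8 in all and at most 12, crops included, and the job is handed in when it is done.

Besides the shell and the picture viewer there is one more tool, called after "Emit:" as a command line: name --pt "numbers of a row" for each row, then --argument value for the rest. arm_command: Moves the arm, as the interface text tells. Its arguments: {"type":"object","properties":{"translation":{"type":"array","items":{"type":"array","items":{"type":"number"}}},"twist":{"type":"array","items":{"type":"number"}},"grip":{"type":"number"},"force":{"type":"number"}},"required":["translation","twist"]}

```bash
ls; mkdir -p pics
cat > h.py <<'E'
import numpy as np, cv2
from cell import telemetry, optics, env
from scipy.spatial.transform import Rotation as R
def cam(n):
    c=optics.read_camera(n); K=np.array([[c['fx'],0,c['cx']],[0,c['fy'],c['cy']],[0,0,1]]);
    return dict(img=c['img'],K=K,d=np.array(c['dist'],float),T=np.array(c['extrinsics']))
def ray(c,uv):
    p=cv2.undistortPoints(np.array([[uv]],float),c['K'],c['d'])[0,0]
    return c['T'][:3,3],c['T'][:3,:3]@np.array([p[0],-p[1],-1])
def onz(c,uv,z):
    o,d=ray(c,uv); return o+d*(z-o[2])/d[2]
def proj(c,P):
    P=np.atleast_2d(np.array(P,float)); q=(P-c['T'][:3,3])@c['T'][:3,:3]; q=q*[1,-1,-1]
    return cv2.projectPoints(q,np.zeros(3),np.zeros(3),c['K'],c['d'])[0][:,0]
def tri(c1,u1,c2,u2):
    o1,d1=ray(c1,u1);o2,d2=ray(c2,u2)
    s=np.linalg.lstsq(np.array([d1,-d2]).T,o2-o1,rcond=None)[0]
    a=o1+s[0]*d1;b=o2+s[1]*d2
    return (a+b)/2,np.linalg.norm(a-b)
def st():
    s=telemetry.get_obs(); print({k:np.round(s[k],3) for k in ('time_s','qpos','tool_pos','tool_rot','force','grip_width')}); return s
E
python3 - <<'E'
from h import *
st()
for n in('top','side'):
    c=cam(n); cv2.imwrite(f'pics/{n}0.png',c['img']); print(n,c['T'].round(3),c['K'].round(1),c['d'])
E
```

```text
pics
{'time_s': np.float64(0.0), 'qpos': array([69.45 , 18.439, -4.016, 83.176,  1.296, 78.54 , -3.26 ]), 'tool_pos': array([ 0.236, -0.605,  0.221]), 'tool_rot': array([ 1.79994e+02,  1.10000e-01, -6.86390e+01]), 'force': array([0.18 , 0.058, 0.595]), 'grip_width': np.float64(0.087)}
top [[-0.043  0.973 -0.225  0.299]
 [-0.999 -0.043  0.003 -0.124]
 [-0.007  0.225  0.974  1.393]
 [ 0.     0.     0.     1.   ]] [[472.4   0.  321. ]
 [  0.  472.4 201.4]
 [  0.    0.    1. ]] [0.02807326 0.         0.         0.         0.        ]
side [[ 0.867  0.233 -0.44   0.046]
 [-0.498  0.398 -0.77  -1.072]
 [-0.004  0.887  0.462  0.713]
 [ 0.     0.     0.     1.   ]] [[429.5   0.  319.7]
 [  0.  429.5 204. ]
 [  0.    0.    1. ]] [-0.04058504  0.          0.          0.          0.        ]
```

View pics/top0.png

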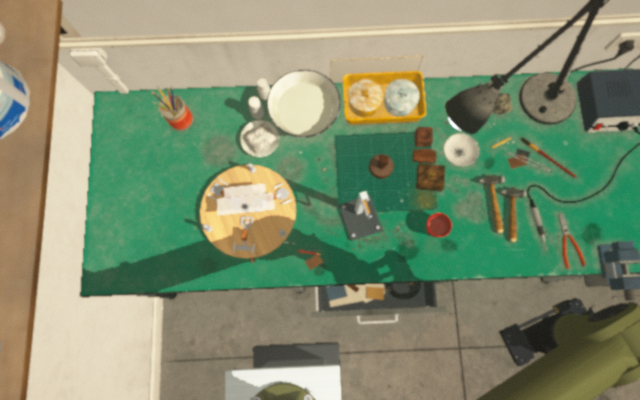

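View pics/side0.png

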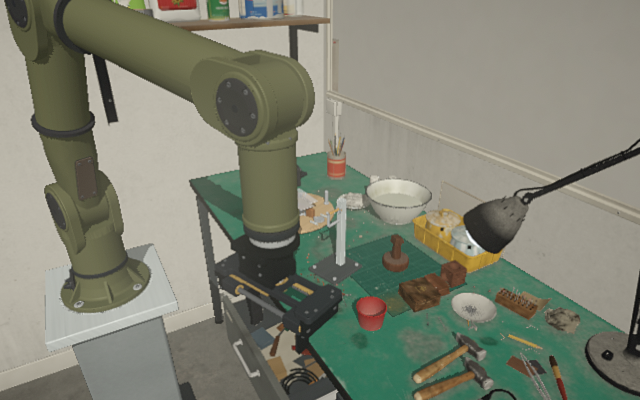

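The top view shows the carousel at about (248,212), the hook at (362,205), the cup at (438,224) and the dolly at (381,165). In the side view the arm hides the carousel. I'll enlarge the top view.

Run:
```python
from h import *
ims=[cam('top')['img'].astype(float) for _ in range(6)]
im=np.mean(ims,0).astype(np.uint8)
c=cam('top')
a=cv2.resize(im[155:265,190:300],None,fx=5.4,fy=5.4,interpolation=cv2.INTER_CUBIC)
b=cv2.resize(im[180:250,335:375],None,fx=5,fy=8.5/1.7,interpolation=cv2.INTER_CUBIC)
b=cv2.copyMakeBorder(b,0,a.shape[0]-b.shape[0],0,0,cv2.BORDER_CONSTANT)
cv2.imwrite('pics/topz.png',np.hstack([a,b]))
# plate by colour
hsv=cv2.cvtColor(im,cv2.COLOR_BGR2HSV)
m=((hsv[...,0]<25)&(hsv[...,2]>130)).astype(np.uint8); m[:, :190]=0;m[:,305:]=0;m[:160]=0;m[265:]=0
cn=max(cv2.findContours(m,0,1)[0],key=cv2.contourArea);cn=cv2.convexHull(cn)
pts=np.array([onz(c,p,0.022)[:2] for p in cn[:,0].astype(float)])
A=np.c_[2*pts,np.ones(len(pts))];s=np.linalg.lstsq(A,(pts**2).sum(1),rcond=None)[0]
print('plate',s[:2],np.sqrt(s[2]+s[0]**2+s[1]**2))
for uv in [(362,205),(438,224),(381,165)]:print(uv,onz(c,uv,0.05))
```

```text
plate [0.60001958 0.09109532] 0.14158161729015298
(362, 205) [ 0.59301476 -0.24676006  0.05      ]
(438, 224) [ 0.52742742 -0.46130215  0.05      ]
(381, 165) [ 0.71184454 -0.31056477  0.05      ]
```

View pics/topz.png

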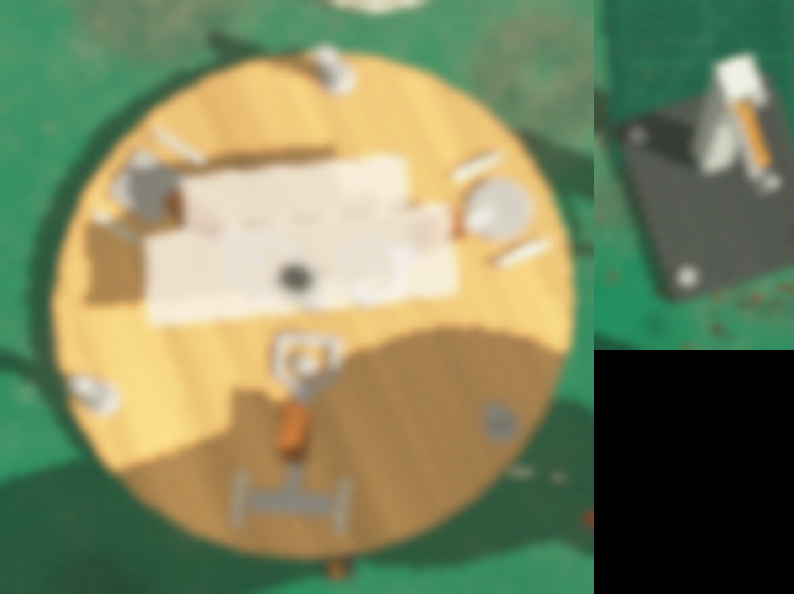

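Plate centre (0.600, 0.091) and radius 141.6 mm match the spec (142 mm). In the enlarged view, the disc is at right-rear, the cross at front and the square at left-rear. The pegs are at zoom (332,72), (92,393) and (500,420), and the pointer at (340,567). Next I'll convert these to angles and measure the hook.

Run:
```python
from h import *
im=np.mean([cam('top')['img'].astype(float) for _ in range(4)],0).astype(np.uint8); c=cam('top')
C=np.array([.600,.0911])
for n,u,z in [('peg',(332,62),.072),('peg',(88,385),.072),('peg',(500,412),.072),('pointer',(340,565),.02),('disc',(498,210),.027),('hub',(296,278),.075),('crossgrip',(293,420),.054),('ringpin',(308,362),.03)]:
    p=onz(c,(190+u[0]/5.4-.4,155+u[1]/5.4-.4),z)[:2]-C; print(n,(p+C).round(4),np.hypot(*p).round(4),np.degrees(np.arctan2(p[1],p[0])).round(1))
hsv=cv2.cvtColor(im,cv2.COLOR_BGR2HSV)
m=np.zeros(im.shape[:2],np.uint8); s=np.s_[195:245,330:390]
m[s]=((hsv[s][...,1]<60)&(hsv[s][...,2]<120))
cn=max(cv2.findContours(m,0,1)[0],key=cv2.contourArea)
P=np.array([onz(c,p,.01)[:2] for p in cn[:,0].astype(float)],np.float32)
r=cv2.minAreaRect(P*1000);print('base',r,cv2.boxPoints(r).round(0).tolist())
g=np.zeros_like(m); s=np.s_[190:222,350:375]
g[s]=((hsv[s][...,0]<25)&(hsv[s][...,1]>110)&(hsv[s][...,2]>110))
ys,xs=np.nonzero(g);print('gate px',len(xs),xs.min(),xs.max(),ys.min(),ys.max())
Q=np.array([onz(c,(x,y),.189)[:2] for x,y in zip(xs,ys)]);mu=Q.mean(0);v=np.linalg.svd(Q-mu)[2][0];t=(Q-mu)@v
print('gate mid',mu,'dir',np.degrees(np.arctan2(*v[::-1])),t.min(),t.max())
z=cv2.resize(im[185:250,330:390],None,fx=10,fy=9,interpolation=cv2.INTER_CUBIC);cv2.imwrite('pics/hook.png',z)
```

```text
peg [0.7189 0.0716] 0.1205 -9.3
peg [0.5473 0.2013] 0.1221 115.6
peg [ 0.5233 -0.0145] 0.1305 -126.0
pointer [0.4528 0.0777] 0.1478 -174.8
disc [ 0.6438 -0.0124] 0.1124 -67.1
hub [0.5994 0.0913] 0.0007 159.1
crossgrip [0.527  0.0969] 0.0733 175.5
ringpin [0.5626 0.0925] 0.0375 177.9
base ((564.9257202148438, -241.3636932373047), (115.66168975830078, 101.37910461425781), 16.940059661865234) [[495.0, -210.0], [524.0, -307.0], [635.0, -273.0], [605.0, -176.0]]
gate px 34 364 369 201 212
gate mid [ 0.55804464 -0.24623646] dir -164.33445396106342 -0.016129802240275604 0.015641360462478656
```

View pics/hook.png

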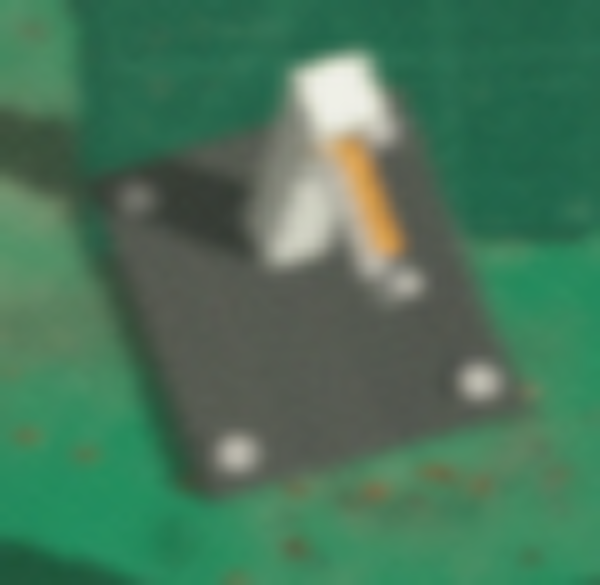

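Hook: base centre and gate agree. The nose is at about (0.536, -0.251) with +x yaw at about 16.7°. Carousel: the front is at about -174.8° and the disc at about -66.5°, so the plate must turn about -108°. I'll use the peg at -126.5°, with radial jaws. First I need a planner that works out rows.

```bash
cat >> h.py <<'E'
def plan(xyz,yaw,n,arc=None):
    """rows from the measured pose to xyz,yaw; arc=(centre, start angle, end angle, radius) follows a circle"""
    s=telemetry.get_obs(); Rm=R.from_euler('xyz',s['tool_rot'],degrees=True); p0=np.array(s['tool_pos']); y0=s['tool_rot'][2]
    dy=(yaw-y0+180)%360-180; T=[];tw=[]; p=p0; y=y0
    for i in range(1,n+1):
        f=i/n
        if arc:
            a=np.radians(arc[1]+(arc[2]-arc[1])*f); q=np.r_[arc[0]+arc[3]*np.array([np.cos(a),np.sin(a)]),p0[2]+(xyz[2]-p0[2])*f]
        else: q=p0+(np.array(xyz)-p0)*f
        M=R.from_euler('z',y-y0,degrees=True)*Rm
        T.append((M.inv().apply(q-p)*100).round(2).tolist()); tw.append(round(-dy/n,2)); p=q; y=y0+dy*f
    print('max mm',max(np.linalg.norm(t)*10 for t in T),'dyaw',dy)
    print(T[:10],tw[:10]); 
    if n>10: print(T[10:],tw[10:])
E
python3 -c "
from h import *
plan([.525,-.0105,.24],53.5,20)"
```

```text
max mm 33.112233388885144 dyaw 122.13674900509903
[[-2.24, -2.43, -0.09], [-1.97, -2.65, -0.09], [-1.68, -2.85, -0.09], [-1.37, -3.01, -0.09], [-1.04, -3.14, -0.09], [-0.7, -3.23, -0.09], [-0.35, -3.29, -0.09], [-0.0, -3.31, -0.09], [0.35, -3.29, -0.09], [0.7, -3.23, -0.09]] [np.float64(-6.11), np.float64(-6.11), np.float64(-6.11), np.float64(-6.11), np.float64(-6.11), np.float64(-6.11), np.float64(-6.11), np.float64(-6.11), np.float64(-6.11), np.float64(-6.11)]
[[1.04, -3.14, -0.09], [1.36, -3.01, -0.09], [1.68, -2.85, -0.09], [1.97, -2.65, -0.09], [2.24, -2.43, -0.09], [2.49, -2.18, -0.09], [2.7, -1.9, -0.09], [2.89, -1.6, -0.09], [3.05, -1.28, -0.09], [3.16, -0.95, -0.09]] [np.float64(-6.11), np.float64(-6.11), np.float64(-6.11), np.float64(-6.11), np.float64(-6.11), np.float64(-6.11), np.float64(-6.11), np.float64(-6.11), np.float64(-6.11), np.float64(-6.11)]
```

Emit:
arm_command --pt "-2.24 -2.43 -0.4" --pt "-1.97 -2.65 -0.4" --pt "-1.68 -2.85 -0.4" --pt "-1.37 -3.01 -0.3" --pt "-1.04 -3.14 -0.2" --pt "-0.7 -3.23 -0.1" --pt "-0.35 -3.29 -0.1" --pt "0 -3.31 -0.1" --pt "0.35 -3.29 -0.1" --pt "0.7 -3.23 -0.1" --twist '[-6.1,-6.1,-6.1,-6.1,-6.1,-6.1,-6.1,-6.1,-6.1,-6.1]' --grip 100 --force 30

```text
time_s: 1.95
tool_pos: [0.3797, -0.2994, 0.2456]
tool_rot: [179.8, -0.1, -6.0]
force: [0.7, 0.0, 0.8]
grip_width: 0.0871
```

```bash
python3 -c "
from h import *
st();plan([.525,-.0105,.20],53.5,10)"
```

```text
{'time_s': np.float64(1.95), 'qpos': array([ 56.777,  -1.981, -21.13 , 103.418,  -0.572,  78.262,  29.814]), 'tool_pos': array([ 0.38 , -0.299,  0.246]), 'tool_rot': array([ 1.79783e+02, -7.00000e-02, -5.95800e+00]), 'force': array([0.697, 0.048, 0.812]), 'grip_width': np.float64(0.087)}
max mm 32.69785925714404 dyaw 59.45839312364291
[[1.14, -3.03, 0.45], [1.45, -2.89, 0.45], [1.74, -2.73, 0.45], [2.02, -2.53, 0.45], [2.27, -2.31, 0.45], [2.49, -2.06, 0.45], [2.69, -1.79, 0.45], [2.86, -1.5, 0.45], [3.0, -1.2, 0.45], [3.11, -0.88, 0.46]] [np.float64(-5.95), np.float64(-5.95), np.float64(-5.95), np.float64(-5.95), np.float64(-5.95), np.float64(-5.95), np.float64(-5.95), np.float64(-5.95), np.float64(-5.95), np.float64(-5.95)]
```

Emit:
arm_command --pt "1.14 -3.03 0.2" --pt "1.45 -2.89 0.3" --pt "1.74 -2.73 0.45" --pt "2.02 -2.53 0.5" --pt "2.27 -2.31 0.5" --pt "2.49 -2.06 0.5" --pt "2.69 -1.79 0.5" --pt "2.86 -1.5 0.5" --pt "3.0 -1.2 0.5" --pt "3.11 -0.88 0.5" --twist '[-5.95,-5.95,-5.95,-5.95,-5.95,-5.95,-5.95,-5.95,-5.95,-5.95]'

```text
time_s: 3.2
tool_pos: [0.5253, 0.0073, 0.1993]
tool_rot: [179.5, 0.2, 56.5]
force: [0.1, -0.6, 0.4]
grip_width: 0.087
```

```bash
python3 -c "
from h import *
plan([.525,-.0105,.10],53.5,5)
c=cam('side');cv2.imwrite('pics/s1.png',cv2.resize(c['img'][150:300,230:430],None,fx=4,fy=4,interpolation=cv2.INTER_CUBIC))
for n,P in dict(nose=[.5363,-.2515,.195],peg=[.525,-.0105,.072],p2=[.7252,.0768,.072],pointer=[.4516,.0776,.02],disc=[.642,-.0076,.027]).items(): print(n,((proj(c,P)[0]-[230,150])*4).round(0))"
```

```text
max mm 20.19975247373096 dyaw -3.0077315599571364
[[-0.29, 0.18, 1.99], [-0.29, 0.18, 1.99], [-0.29, 0.18, 1.99], [-0.29, 0.18, 1.99], [-0.29, 0.19, 1.99]] [np.float64(0.6), np.float64(0.6), np.float64(0.6), np.float64(0.6), np.float64(0.6)]
nose [388. 246.]
peg [215. 261.]
p2 [381. 161.]
pointer [ 89. 294.]
disc [346. 272.]
```

View pics/s1.png

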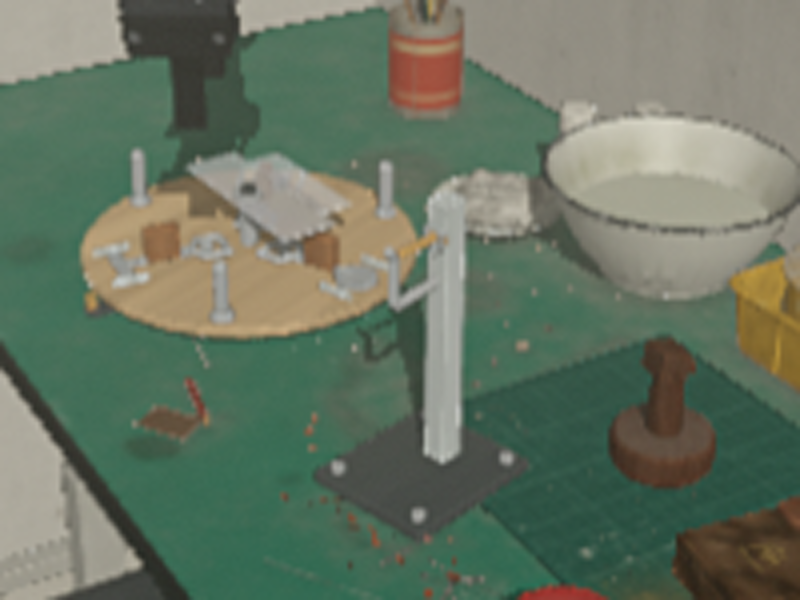

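The side view confirms the layout. The nose is seen at (391,250) against a predicted (388,246), the peg at (220,262) against (215,261), and the pointer shows the same shift. That is a common offset of about 1 px, so the positions hold. Now I'll descend on the peg.

Emit:
arm_command --pt "-0.29 0.18 2.7" --pt "-0.29 0.18 2.7" --pt "-0.29 0.18 2.7" --pt "-0.29 0.18 2.7" --pt "-0.29 0.19 2" --pt "0 0 0" --twist '[0.6,0.6,0.6,0.6,0.6,0]' --grip 60

```text
time_s: 4.0
tool_pos: [0.5279, 0.0031, 0.0664]
tool_rot: [179.7, -0.3, 55.0]
force: [-0.5, 0.6, 0.6]
grip_width: 0.0531
```

```bash
python3 -c "
from h import *
plan([.525,-.0105,.039],53.5,3)"
```

```text
max mm 10.224480426897006 dyaw -1.4589478163746605
[[-0.43, 0.18, 0.91], [-0.43, 0.18, 0.91], [-0.43, 0.18, 0.91]] [np.float64(0.49), np.float64(0.49), np.float64(0.49)]
```

Emit:
arm_command --pt "-0.6 0.25 0.9" --pt "-0.6 0.25 0.9" --pt "-0.4 0.2 0.9" --pt "0 0 0.2" --twist '[0.5,0.5,0.5,0]'

```text
time_s: 4.5
tool_pos: [0.5261, -0.0147, 0.0376]
tool_rot: [179.6, -0.4, 53.4]
force: [0.3, 0.7, -0.4]
grip_width: 0.0522
```

```bash
python3 -c "
from h import *
plan([.525,-.0105,.039],53.5,2)
c=cam('side');cv2.imwrite('pics/s2.png',cv2.resize(c['img'][150:260,230:360],None,fx=4,fy=4,interpolation=cv2.INTER_CUBIC))"
```

```text
max mm 2.3108440016582685 dyaw 0.06413297416190744
[[0.14, -0.17, -0.07], [0.14, -0.17, -0.07]] [np.float64(-0.03), np.float64(-0.03)]
```

View pics/s2.png

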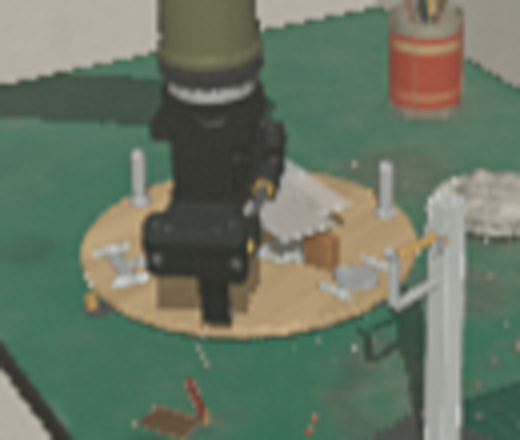

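The gripper straddles the peg, with the near finger at (215,300). I'll close it.

Emit:
arm_command --pt "0.1 -0.15 0" --pt "0 0 0" --pt "0 0 0" --pt "0 0 0" --pt "0 0 0" --twist '[0,0,0,0,0]' --grip 0 --force 25

```text
time_s: 5.18
tool_pos: [0.5256, -0.013, 0.0385]
tool_rot: [179.5, -0.3, 53.5]
force: [-0.8, -1.1, 1.5]
grip_width: 0.0112
```

```bash
python3 -c "
from h import *
s=st();d=np.array(s['tool_pos'])[:2]-[.600,.0911];a=np.degrees(np.arctan2(d[1],d[0]));r=np.hypot(*d);print(r,a)
plan([0,0,.038],s['tool_rot'][2]-48,12,arc=(np.array([.600,.0911]),a,a-48,.126))"
```

```text
{'time_s': np.float64(5.175), 'qpos': array([ 33.273,  16.869, -38.89 , 111.536,  12.915,  55.264,  41.787]), 'tool_pos': array([ 0.526, -0.013,  0.039]), 'tool_rot': array([179.489,  -0.327,  53.513]), 'force': array([-0.778, -1.108,  1.463]), 'grip_width': np.float64(0.011)}
0.12797031958899782 -125.54085801911128
max mm 9.047098982546837 dyaw -48.0
[[0.21, -0.88, -0.0], [0.02, -0.88, -0.0], [0.02, -0.88, -0.0], [0.02, -0.88, -0.0], [0.02, -0.88, -0.0], [0.02, -0.88, -0.0], [0.02, -0.88, -0.0], [0.02, -0.88, -0.0], [0.02, -0.88, -0.0], [0.02, -0.88, -0.0]] [np.float64(4.0), np.float64(4.0), np.float64(4.0), np.float64(4.0), np.float64(4.0), np.float64(4.0), np.float64(4.0), np.float64(4.0), np.float64(4.0), np.float64(4.0)]
[[0.02, -0.88, -0.0], [0.02, -0.88, -0.0]] [np.float64(4.0), np.float64(4.0)]
```

Emit:
arm_command --pt "0.1 -0.88 0" --pt "0.02 -0.88 0" --pt "0.02 -0.88 0" --pt "0.02 -0.88 0" --pt "0.02 -0.88 0" --twist '[4,4,4,4,4]'

```text
time_s: 5.8
tool_pos: [0.4953, 0.0181, 0.0386]
tool_rot: [179.6, -0.5, 32.8]
force: [-0.1, 0.5, 1.0]
grip_width: 0.0114
```

```bash
python3 -c "
from h import *
s=st();d=np.array(s['tool_pos'])[:2]-[.600,.0911];a=np.degrees(np.arctan2(d[1],d[0]));r=np.hypot(*d);print(r,a)
c=cam('side');cv2.imwrite('pics/s3.png',cv2.resize(c['img'][150:260,230:360],None,fx=4,fy=4,interpolation=cv2.INTER_CUBIC))"
```

```text
{'time_s': np.float64(5.8), 'qpos': array([ 29.486,  12.759, -37.627, 115.59 ,   9.851,  54.036,  19.576]), 'tool_pos': array([0.495, 0.018, 0.039]), 'tool_rot': array([179.551,  -0.457,  32.768]), 'force': array([-0.115,  0.498,  0.964]), 'grip_width': np.float64(0.011)}
0.1276246971265883 -145.08934310841713
```

View pics/s3.png

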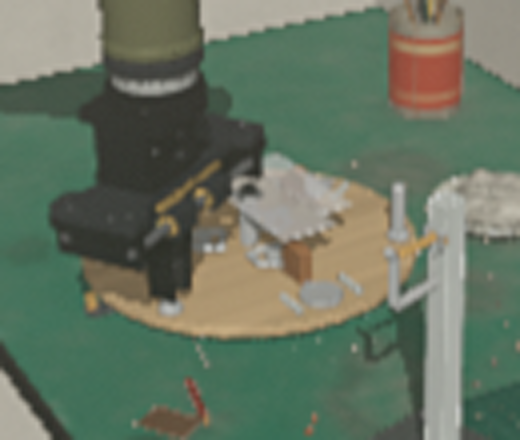

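The disc has moved clockwise to (322,293), so the peg grip is turning the plate. About -89.7° remains.

Emit:
arm_command --pt "0.05 -1.0 0" --pt "0.04 -1.0 0" --pt "0.04 -1.0 0" --pt "0.04 -1.0 0" --pt "0.04 -1.0 0" --pt "0.04 -1.0 0" --pt "0.04 -1.0 0" --pt "0.04 -1.0 0" --pt "0.04 -1.0 0" --pt "0.04 -1.0 0" --twist '[4.3,4.4,4.4,4.4,4.4,4.4,4.4,4.4,4.4,4.4]'

```text
time_s: 7.1
tool_pos: [0.476, 0.1145, 0.0385]
tool_rot: [179.7, -0.5, -12.1]
force: [0.0, -0.8, 1.9]
grip_width: 0.0109
```

```bash
cat > a.py <<'E'
from h import *
s=st();d=np.array(s['tool_pos'])[:2]-[.600,.0911];a=np.degrees(np.arctan2(d[1],d[0]));r=np.hypot(*d);print(r,a)
E
python3 a.py
```

```text
{'time_s': np.float64(7.1), 'qpos': array([ 16.629,  12.001, -36.161, 116.159,   9.271,  54.196, -36.474]), 'tool_pos': array([0.476, 0.114, 0.039]), 'tool_rot': array([179.741,  -0.462, -12.121]), 'force': array([ 0.003, -0.751,  1.942]), 'grip_width': np.float64(0.011)}
0.12615509647784917 169.3307532345266
```

Emit:
arm_command --pt "0.03 -1.0 0" --pt "0.04 -1.0 0" --pt "0.04 -1.0 0" --pt "0.04 -1.0 0" --pt "0.04 -1.0 0" --pt "0.04 -1.0 0" --pt "0.04 -1.0 0" --pt "0.04 -1.0 0" --pt "0.03 -0.8 0" --pt "0 0 0" --twist '[4.4,4.4,4.4,4.4,4.4,4.4,4.4,4.4,3.8,0]'

```text
time_s: 8.35
tool_pos: [0.5228, 0.189, 0.0386]
tool_rot: [179.9, -0.4, -51.9]
force: [-0.0, -0.0, 1.9]
grip_width: 0.0109
```

```bash
python3 a.py
```

```text
{'time_s': np.float64(8.35), 'qpos': array([  3.89 ,  19.364, -30.864, 107.084,  12.253,  56.787, -84.247]), 'tool_pos': array([0.523, 0.189, 0.039]), 'tool_rot': array([179.857,  -0.414, -51.928]), 'force': array([-0.027, -0.044,  1.887]), 'grip_width': np.float64(0.011)}
0.12469987485266427 128.27106167834984
```

Emit:
arm_command --pt "0.01 -0.4 0" --pt "0.01 -0.35 0" --pt "0 0 0" --twist '[1.6,1.4,0]'

```text
time_s: 8.72
tool_pos: [0.5286, 0.1932, 0.0386]
tool_rot: [179.8, -0.4, -55.0]
force: [-0.4, -0.5, 0.8]
grip_width: 0.0109
```

```bash
python3 a.py
```

```text
{'time_s': np.float64(8.725), 'qpos': array([  3.019,  20.096, -30.268, 106.078,  12.4  ,  57.114, -87.553]), 'tool_pos': array([0.529, 0.193, 0.039]), 'tool_rot': array([179.828,  -0.393, -55.019]), 'force': array([-0.413, -0.502,  0.792]), 'grip_width': np.float64(0.011)}
0.1245973650539906 124.95836122247671
```

Emit:
arm_command --pt "0 0 0" --pt "0 0 0" --pt "0 0 0" --pt "0 0 -3" --pt "0 0 -4" --pt "0 0 -4" --pt "0 0 -4" --pt "3 -3 0" --pt "3 -3 0" --pt "0 -3 0" --twist '[0,0,0,0,0,0,0,0,0,0]' --grip 40

```text
time_s: 9.98
tool_pos: [0.639, 0.1944, 0.1947]
tool_rot: [179.9, -0.7, -55.0]
force: [0.2, 0.3, -0.1]
grip_width: 0.0348
```

Run:
```python
from h import *
st()
c=cam('top');s=cam('side')
a=cv2.resize(c['img'][155:270,190:305],None,fx=3.4,fy=3.4,interpolation=cv2.INTER_CUBIC)
b=cv2.resize(s['img'][160:257,240:338],(391,391),interpolation=cv2.INTER_CUBIC)
cv2.imwrite('pics/t4.png',np.hstack([a,b]))
```

```text
{'time_s': np.float64(9.975), 'qpos': array([  2.588,  23.912, -29.754,  81.787,  12.608,  77.431, -82.766]), 'tool_pos': array([0.639, 0.194, 0.195]), 'tool_rot': array([179.906,  -0.69 , -54.982]), 'force': array([ 0.204,  0.309, -0.075]), 'grip_width': np.float64(0.035)}
```

View pics/t4.png

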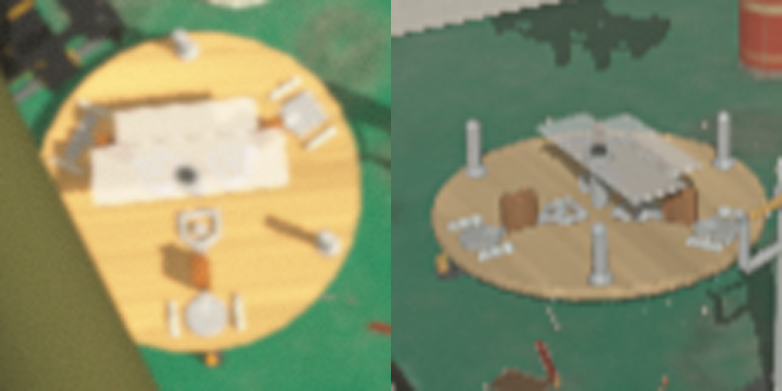

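The disc template now lies in front: disc at (207,315), grip at (202,272) and brass pointer at (211,358). The other two are still in their pockets. I'll measure the grip.

Run:
```python
from h import *
c=cam('top');s=cam('side')
def f(n,u,z):
    p=onz(c,(190+u[0]/3.4-.4,155+u[1]/3.4-.4),z); q=p[:2]-[.600,.0911]; print(n,p.round(4),np.hypot(*q).round(4),np.degrees(np.arctan2(q[1],q[0])).round(1)); return p
f('pointer',(211,358),.02);f('disc',(207,315),.027);f('pegR',(329,241),.072);f('pegT',(186,42),.072);f('ringpin',(198,227),.03)
hs=cv2.cvtColor(c['img'],cv2.COLOR_BGR2HSV)
w=hs[225:245,240:258];print(w[...,0]);print(w[...,1])
for n,im,s_ in(('top',c,np.s_[225:243,243:256]),('side',s,np.s_[200:222,262:278])):
    h=cv2.cvtColor(im['img'],cv2.COLOR_BGR2HSV)[s_]; m=(h[...,0]<14)&(h[...,1]>120)
    ys,xs=np.nonzero(m);uv=(xs.mean()+s_[1].start,ys.mean()+s_[0].start);print(n,len(xs),uv,xs.min()+s_[1].start,xs.max()+s_[1].start,ys.min()+s_[0].start,ys.max()+s_[0].start,onz(im,uv,.048),onz(im,uv,.038))
```

```text
pointer [0.451  0.0803 0.02  ] 0.1494 -175.9
disc [0.487  0.0823 0.027 ] 0.1133 -175.6
pegR [ 0.5383 -0.0267  0.072 ] 0.133 -117.6
pegT [0.7171 0.0914 0.072 ] 0.1171 0.1
ringpin [0.5632 0.089  0.03  ] 0.0368 -176.7
[[19 19 18 17 17 18 18 18 17 18 18 17 19 19 20 20 20 20]
 [18 18 18 18 17 17 18 19 19 20 19 19 20 20 20 20 20 19]
 [17 17 18 17 18 17 17 18 19 19 19 20 19 20 20 20 20 20]
 [16 17 17 17 17 17 17 16 16 16 18 19 20 20 20 21 20 20]
 [17 17 17 17 17 16 15 14 13 14 16 18 20 21 21 21 21 20]
 [17 16 17 17 16 16 14 14 14 14 16 18 20 21 21 21 21 21]
 [17 18 17 17 17 16 14 13 14 14 15 17 19 20 21 21 21 21]
 [17 17 17 17 17 16 15 14 13 14 15 17 19 20 21 20 20 21]
 [17 17 17 17 17 16 15 14 14 14 14 16 19 20 21 21 21 21]
 [17 17 17 18 17 17 15 14 13 14 14 16 18 20 21 20 21 21]
 [17 17 17 17 16 16 15 14 14 13 14 16 18 20 21 21 21 21]
 [17 17 17 17 17 16 15 14 14 14 14 16 18 20 21 21 21 21]
 [18 17 17 17 17 16 15 14 14 14 14 16 18 20 21 21 21 21]
 [20 19 18 18 17 17 15 14 13 14 14 15 18 20 21 21 21 20]
 [21 20 20 19 18 17 16 16 14 14 14 15 18 20 20 21 20 20]
 [21 21 20 20 20 19 18 17 16 1
[... 1388 characters left out ...]
24 125 126 129 132 135 138 127 104 100 113 125 124 124 124 125 124]
 [124 124 124 123 127 126 125 121  91  61  50  66  90 106 114 120 125 129]
 [119 118 120 125 126 123 116  90  54  32  28  35  53  73  95 109 121 130]
 [ 94  96 113 121 121 110  82  50  31  25  23  22  31  42  63  83 110 124]
 [ 63  70  98 119 111  81  46  30  25  22  20  20  22  25  36  60  95 115]]
top 5 (np.float64(248.0), np.float64(234.0)) 247 249 231 238 [0.5227309  0.08596915 0.048     ] [0.52439463 0.08753274 0.038     ]<stdin>:10: RuntimeWarning: Mean of empty slice.
  ret = ret.dtype.type(ret / rcount)
Traceback (most recent call last):
ValueError: zero-size array to reduction operation minimum which has no identity
```

```bash
python3 -c "
from h import *
plan([.5227,.0838,.11],-85.75,7)"
```

```text
max mm 25.934918546238002 dyaw -31.11826887427975
[[0.39, 2.26, 1.21], [0.56, 2.22, 1.21], [0.73, 2.17, 1.21], [0.9, 2.11, 1.21], [1.06, 2.03, 1.21], [1.21, 1.94, 1.21], [1.36, 1.84, 1.22]] [np.float64(4.45), np.float64(4.45), np.float64(4.45), np.float64(4.45), np.float64(4.45), np.float64(4.45), np.float64(4.45)]
```

Emit:
arm_command --pt "0.39 2.26 1.2" --pt "0.56 2.22 1.2" --pt "0.73 2.17 1.2" --pt "0.9 2.11 1.2" --pt "1.06 2.03 1.2" --pt "1.21 1.94 1.2" --pt "1.36 1.84 1.2" --pt "0 0 0" --twist '[4.45,4.45,4.45,4.45,4.45,4.45,4.45,0]' --grip 40

```text
time_s: 11.18
tool_pos: [0.5109, 0.0784, 0.109]
tool_rot: [-179.9, -0.8, -86.7]
force: [0.5, -1.1, 0.3]
grip_width: 0.0349
```

```bash
python3 -c "
from h import *
st();plan([.5227,.0838,.11],-85.75,2)"
```

```text
{'time_s': np.float64(11.175), 'qpos': array([  10.734,    8.804,  -24.7  ,  109.111,    5.01 ,   63.042,
       -102.697]), 'tool_pos': array([0.511, 0.078, 0.109]), 'tool_rot': array([-179.928,   -0.798,  -86.707]), 'force': array([ 0.513, -1.119,  0.305]), 'grip_width': np.float64(0.035)}
max mm 6.5383484153110105 dyaw 0.9573723183929133
[[-0.24, -0.6, -0.05], [-0.23, -0.61, -0.05]] [np.float64(-0.48), np.float64(-0.48)]
```

Emit:
arm_command --pt "-0.24 -0.6 1" --pt "-0.2 -0.55 2" --pt "0 0 2" --pt "0 0 0" --twist '[-0.5,-0.5,0,0]'

```text
time_s: 11.68
tool_pos: [0.5266, 0.0869, 0.0592]
tool_rot: [-179.6, -0.7, -85.2]
force: [-0.0, 0.1, -0.8]
grip_width: 0.0351
```

Run:
```python
from h import *
st();plan([.5227,.0838,.028],-85.75,3)
s=cam('side')
cv2.imwrite('pics/g5.png',cv2.resize(s['img'][165:240,240:330],None,fx=6,fy=6,interpolation=cv2.INTER_CUBIC))
```

```text
{'time_s': np.float64(11.675), 'qpos': array([   9.447,   13.989,  -24.642,  109.778,    7.761,   57.393,
       -103.923]), 'tool_pos': array([0.527, 0.087, 0.059]), 'tool_rot': array([-179.57 ,   -0.685,  -85.209]), 'force': array([-0.001,  0.125, -0.779]), 'grip_width': np.float64(0.035)}
max mm 10.538026380684384 dyaw -0.540615411217459
[[0.08, 0.15, 1.04], [0.08, 0.14, 1.04], [0.08, 0.14, 1.04]] [np.float64(0.18), np.float64(0.18), np.float64(0.18)]
```

View pics/g5.png

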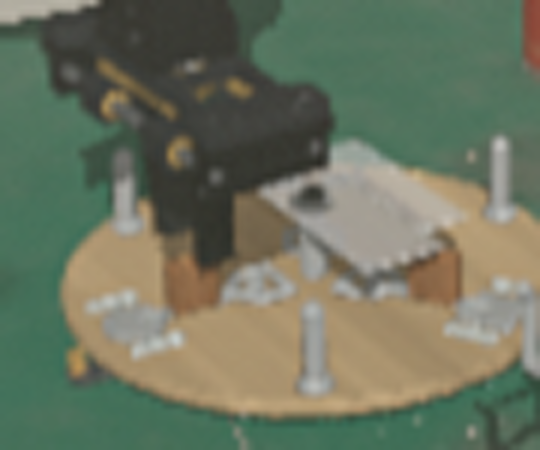

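The fingers sit above the grip (grip at (190,285), near finger at (212,235)), about 4 mm too far towards the hub. I'll descend with that correction and grip.

Emit:
arm_command --pt "0.12 0.2 1.0" --pt "0.1 0.2 1.0" --pt "0.05 0.15 1.0" --pt "0 0 0.1" --twist '[0.2,0.2,0.1,0]'

```text
time_s: 12.22
tool_pos: [0.5237, 0.0843, 0.0287]
tool_rot: [-179.3, -0.7, -85.7]
force: [-0.0, 0.8, -0.4]
grip_width: 0.0349
```

Emit:
arm_command --pt "0 0 0" --pt "0 0 0" --pt "0 0 0" --pt "0 0 0" --twist '[0,0,0,0]' --grip 0 --force 50

```text
time_s: 12.72
tool_pos: [0.5244, 0.0844, 0.0294]
tool_rot: [-179.2, -0.7, -85.7]
force: [-0.3, 0.5, -0.8]
grip_width: 0.0119
```

```bash
python3 -c "
from h import *
st()"
```

```text
{'time_s': np.float64(12.725), 'qpos': array([   9.174,   15.727,  -24.193,  111.716,    8.914,   53.526,
       -105.137]), 'tool_pos': array([0.524, 0.084, 0.029]), 'tool_rot': array([-179.197,   -0.652,  -85.683]), 'force': array([-0.31 ,  0.477, -0.83 ]), 'grip_width': np.float64(0.012)}
```

Emit:
arm_command --pt "0 0 -1" --pt "0 0 -1.5" --pt "0 0 -3" --pt "0 0 -4" --pt "0 0 -4" --pt "0 0 -4" --pt "0 0 -3" --pt "0 0 -2" --twist '[0,0,0,0,0,0,0,0]'

```text
time_s: 13.72
tool_pos: [0.5196, 0.0875, 0.2679]
tool_rot: [-179.0, -0.7, -85.6]
force: [0.1, 0.1, -1.7]
grip_width: 0.0118
```

Run:
```python
from h import *
st()
u=np.array([np.cos(np.radians(16.7)),np.sin(np.radians(16.7))]); n=np.array([.536,-.253])
print(n-u*(.054-.0085))
plan(np.r_[n-u*(.0455+.03),.25],-73.3,12)
s=cam('side')
cv2.imwrite('pics/l6.png',cv2.resize(s['img'][120:245,230:380],None,fx=4,fy=4,interpolation=cv2.INTER_CUBIC))
```

```text
{'time_s': np.float64(13.725), 'qpos': array([ 11.424,   2.677, -25.135,  96.557,   1.978,  80.16 , -99.58 ]), 'tool_pos': array([0.52 , 0.087, 0.268]), 'tool_rot': array([-179.017,   -0.662,  -85.583]), 'force': array([ 0.055,  0.105, -1.69 ]), 'grip_width': np.float64(0.012)}
[ 0.49241908 -0.2660749 ]
max mm 30.605391681858933 dyaw 12.283398423801714
[[2.97, 0.7, 0.17], [2.96, 0.75, 0.17], [2.94, 0.81, 0.17], [2.93, 0.86, 0.17], [2.91, 0.91, 0.17], [2.9, 0.96, 0.17], [2.88, 1.01, 0.16], [2.86, 1.07, 0.16], [2.84, 1.12, 0.16], [2.82, 1.17, 0.16]] [np.float64(-1.02), np.float64(-1.02), np.float64(-1.02), np.float64(-1.02), np.float64(-1.02), np.float64(-1.02), np.float64(-1.02), np.float64(-1.02), np.float64(-1.02), np.float64(-1.02)]
[[2.8, 1.22, 0.16], [2.78, 1.27, 0.16]] [np.float64(-1.02), np.float64(-1.02)]
```

View pics/l6.png

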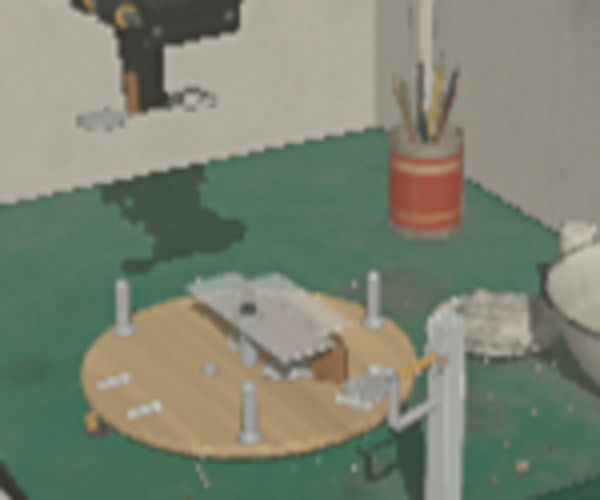

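The template hangs level in the gripper at (100–215, 80–125), its pocket is empty, and the square and cross are untouched. I'll carry it to the hook.

Emit:
arm_command --pt "2.97 0.7 0.1" --pt "2.96 0.75 0.1" --pt "2.94 0.81 0.1" --pt "2.93 0.86 0.1" --pt "2.91 0.91 0.1" --pt "2.9 0.96 0.1" --pt "2.88 1.01 0.1" --pt "2.86 1.07 0.1" --pt "2.84 1.1 0.1" --pt "2.8 1.1 0.1" --twist '[-1,-1,-1,-1,-1,-1,-1,-1,-1,-1]'

```text
time_s: 15.02
tool_pos: [0.4737, -0.2172, 0.2666]
tool_rot: [-178.5, -0.9, -74.7]
force: [-0.0, -0.9, -1.9]
grip_width: 0.0114
```

Run:
```python
from h import *
st()
plan([.4924,-.2661,.25],-73.3,4)
```

```text
{'time_s': np.float64(15.025), 'qpos': array([ 29.123,   0.559,  -7.319,  98.655,  -0.109,  79.008, -52.828]), 'tool_pos': array([ 0.474, -0.217,  0.267]), 'tool_rot': array([-178.471,   -0.934,  -74.665]), 'force': array([-0.04 , -0.872, -1.933]), 'grip_width': np.float64(0.011)}
max mm 13.76844217767573 dyaw 1.3649433822248511
[[1.29, -0.12, 0.44], [1.3, -0.11, 0.44], [1.3, -0.1, 0.44], [1.3, -0.09, 0.44]] [np.float64(-0.34), np.float64(-0.34), np.float64(-0.34), np.float64(-0.34)]
```

Emit:
arm_command --pt "1.4 -0.12 0.2" --pt "1.4 -0.11 0.3" --pt "1.3 -0.1 0.3" --pt "1.3 -0.1 0.3" --pt "0 0 0" --pt "0 0 0" --twist '[-0.35,-0.35,-0.35,-0.35,0,0]'

```text
time_s: 15.78
tool_pos: [0.4948, -0.2693, 0.2556]
tool_rot: [-178.5, -0.9, -73.2]
force: [-0.1, 0.2, -1.4]
grip_width: 0.0114
```

Run:
```python
from h import *
t=st(); M=R.from_euler('xyz',t['tool_rot'],degrees=True).as_matrix(); print('template x',-M[:,1].round(4),'jaw',M[:,0].round(4))
s=cam('side');c=cam('top')
a=cv2.resize(s['img'][170:230,295:360],None,fx=8,fy=8,interpolation=cv2.INTER_CUBIC)
b=cv2.resize(c['img'][180:240,335:385],None,fx=5,fy=8*.625,interpolation=cv2.INTER_CUBIC)
b=cv2.copyMakeBorder(b,0,a.shape[0]-b.shape[0],0,0,cv2.BORDER_CONSTANT)
cv2.imwrite('pics/h7.png',np.hstack([a,b]))
tp=np.array(t['tool_pos'])
for n,o in dict(bar=.054,back=.033,grip=0,disc=-.036).items():
    P=tp+np.array([0,0,-.003])-M[:,1]*o; print(n,P.round(4),((proj(s,P)[0]-[295,170])*8).round(0))
print('nose',((proj(s,[.536,-.2525,.195])[0]-[295,170])*8).round(0))
```

```text
{'time_s': np.float64(15.775), 'qpos': array([ 31.052,   5.933,  -5.315,  94.264,   0.148,  78.128, -47.394]), 'tool_pos': array([ 0.495, -0.269,  0.256]), 'tool_rot': array([-178.476,   -0.854,  -73.15 ]), 'force': array([-0.069,  0.233, -1.38 ]), 'grip_width': np.float64(0.011)}
template x [0.9566 0.2901 0.0266] jaw [ 0.2898 -0.957   0.0149]
bar [ 0.5465 -0.2537  0.254 ] [289. 158.]
back [ 0.5264 -0.2597  0.2534] [243. 182.]
grip [ 0.4948 -0.2693  0.2526] [168. 220.]
disc [ 0.4604 -0.2798  0.2516] [ 84. 263.]
nose [257. 333.]
```

View pics/h7.png

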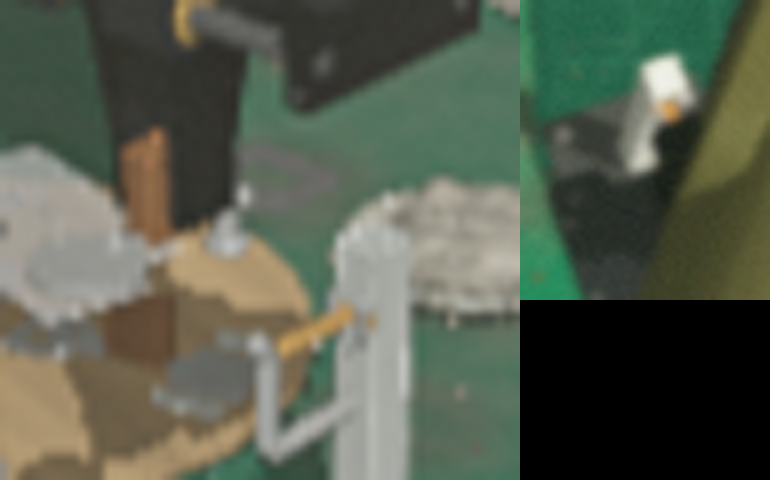

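The side view shows the disc at (88,262), close to the predicted (84,263), and the nose at (262,345) against (257,333). I have one picture left, so I'll lower the ring to just above the nose and use it there.

Emit:
arm_command --pt "-0.15 0 1.2" --pt "-0.15 0 1.2" --pt "-0.05 0 1.2" --pt "0 0 1.1" --pt "0 0 0" --pt "0 0 0" --twist '[0,0,0,0,0,0]'

```text
time_s: 16.62
tool_pos: [0.4944, -0.2649, 0.2046]
tool_rot: [-178.5, -0.8, -73.1]
force: [0.0, -0.4, -0.4]
grip_width: 0.0115
```

```bash
cat > b.py <<'E'
from h import *
t=st(); M=R.from_euler('xyz',t['tool_rot'],degrees=True).as_matrix(); tp=np.array(t['tool_pos'])
u=np.array([np.cos(np.radians(16.7)),np.sin(np.radians(16.7))]);n=np.array([.5358,-.2535])
P=tp+M@[0,.0015,.003]-M[:,1]*.054; d=P[:2]-n
print('bar',P.round(4),'hook x,y mm',(d@u*1e3).round(1),((d[1]*u[0]-d[0]*u[1])*1e3).round(1))
E
python3 b.py
python3 - <<'E'
from h import *
s=cam('side'); np.save('pics/s8.npy',s['img'])
cv2.imwrite('pics/h8.png',cv2.resize(s['img'][175:225,300:360],None,fx=12,fy=12,interpolation=cv2.INTER_CUBIC))
t=telemetry.get_obs(); M=R.from_euler('xyz',t['tool_rot'],degrees=True).as_matrix(); tp=np.array(t['tool_pos'])
for n,o,y in (('bar',.0525,0),('barL',.0525,.015),('barR',.0525,-.015),('back',.0315,0),('grip',-.0015,0),('disc',-.0375,0)):
    P=tp+np.array([0,0,-.003])-M[:,1]*o-M[:,0]*y; print(n,P.round(4),((proj(s,P)[0]-[300,175])*12).round(0))
for n,P in dict(nose=[.5358,-.2535,.195],gend=[.5406,-.2521,.186],hinge=[.5741,-.242,.186],elbow=[.5358,-.2535,.1505]).items():print(n,((proj(s,P)[0]-[300,175])*12).round(0))
E
```

```text
{'time_s': np.float64(16.625), 'qpos': array([ 30.85 ,   7.126,  -5.558,  98.797,   0.315,  72.478, -47.818]), 'tool_pos': array([ 0.494, -0.265,  0.205]), 'tool_rot': array([-178.531,   -0.811,  -73.083]), 'force': array([ 0.024, -0.389, -0.427]), 'grip_width': np.float64(0.012)}
bar [ 0.5447 -0.2497  0.2029] hook x,y mm 9.7 1.1
bar [ 0.5446 -0.2496  0.2029] [354. 391.]
barL [ 0.5402 -0.2353  0.2027] [302. 369.]
barR [ 0.549  -0.264   0.2031] [407. 413.]
back [ 0.5245 -0.2557  0.2024] [287. 428.]
grip [ 0.493  -0.2654  0.2015] [177. 488.]
disc [ 0.4585 -0.2758  0.2006] [ 53. 556.]
nose [328. 441.]
gend [344. 470.]
hinge [452. 413.]
elbow [327. 623.]
```

View pics/h8.png

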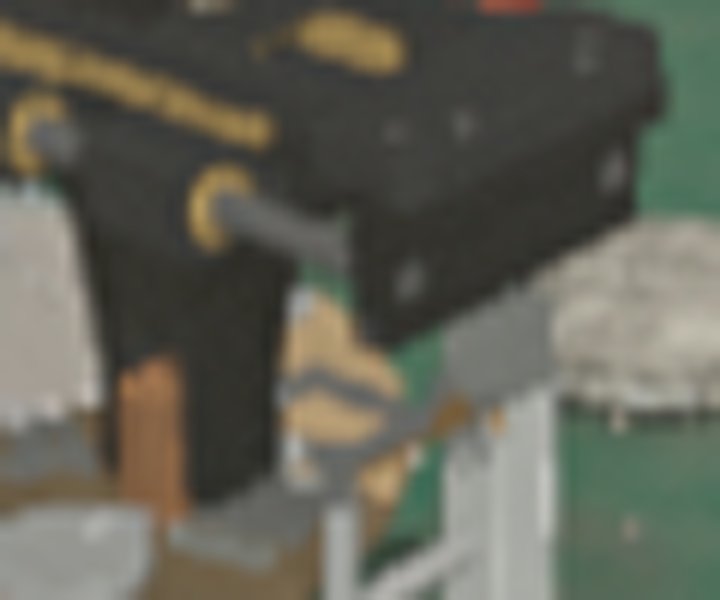

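The picture shows the ring, in shade, with its far bar from (315,375) to (400,412). The nose column is at x≈342 with its top hidden behind the ring's near side. I predicted the nose at 328, so it sits about 1 px further right. I'll measure both numerically.

Run:
```python
import numpy as np,cv2
im=np.load('pics/s8.npy'); hs=cv2.cvtColor(im,cv2.COLOR_BGR2HSV)
np.set_printoptions(linewidth=200)
print('V rows 202-226 cols 320-346');
for r in range(202,228): print(r,hs[r,320:347,2])
print('S')
for r in range(202,218): print(r,hs[r,320:347,1])
```

```text
V rows 202-226 cols 320-346
202 [ 50  48  44  74 162 175 175 178 179 117  72  57  50  51  52  63  86 106 120 121 123 122 120 119 118 121 165]
203 [ 52  48  43  85 172 178 173 175 176 135  91  64  52  63  86  98 112 127 123 122 122 120 120 119 119 120 154]
204 [ 52  48  46  99 175 173 167 172 175 164 146 122  89  95 111 114 114 123 122 120 121 120 119 119 121 119 139]
205 [ 49  49  51 107 162 148 137 152 166 176 179 170 131 117 114 112 110 118 119 120 121 122 119 119 118 118 126]
206 [ 49  51  50  93 125 110 105 113 133 150 159 171 163 125 114 109 106 111 118 120 121 120 119 118 119 121 137]
207 [ 51  48  54 107 110 120 133 117 105 103 111 135 158 127 115 105 105 109 115 117 115 115 118 122 143 150 138]
208 [ 49  48  54 114 148 163 171 159 137 115 104 106 115 111 110 104 104 112 114 109 105 112 140 150 169 172 113]
209 [ 50  47  49 107 175 183 182 181 172 159 149 137 110 103 105 104 111 117 115 107 126 143 162 171 173 173 116]
210 [ 50  50  51 107 170 173 179 182 182 181 169 145 112 105 104 107 113 117 115 110 143 163 165 171 171 173 124]
211 [ 52  48  50 105 167 148 152 156 158 157 1
[... 2747 characters left out ...]
 32 53 75 77 77 76 55 20 10 31 52 60 67 36 13 11  9 25 12 10 10  9 34]
212 [27 39 21 10  6 10 12 12 12  9  7 23 57 84 51 52 70 13  9  8  9 11 12 10 10  7 38]
213 [ 26  32  29  12  21  43  20  10   7  15  56  90 104  97  32  58  79  11  10  11  11  10  10   9  10   7  34]
214 [ 31  30  15  14  33  44  24  12  12  41  96 100  96  90  49 104  71  11  10  11   9  10  12  11  10   5  31]
215 [ 21  15  11  10  10  11  10  10  10  40  90  94  91  68  82 109  67  13  11  11  11  10  10   9   9   7  28]
216 [ 12  13  13  15  13  13  13   7   7  30  81  96  95  55  96 102  60  13   9  11  12  10  10   9   9   8  24]
217 [13 12 13 13 13 13 15 12  7 19 72 95 86 63 91 84 51 11 11 11 11 11 10  9  9  9 21]
```

Run:
```python
from h import *
s=cam('side'); im=s['img']; hs=cv2.cvtColor(im,cv2.COLOR_BGR2HSV); np.set_printoptions(linewidth=200)
u=np.array([np.cos(np.radians(16.7)),np.sin(np.radians(16.7))]);v=np.array([-u[1],u[0]]);n=np.array([.5358,-.2535])
H=lambda x,y,z: np.r_[n+(u*x+v*y)/1e3,z/1e3]
for nm,P in dict(L=H(41,9,170),mid=H(41,-9,170),Rr=H(59,-9,170),L2=H(41,9,60),mid2=H(41,-9,60),Rr2=H(59,-9,60),c1=H(-28,50,10),c2=H(-28,-50,10),c3=H(88,-50,10),arm20=H(20,0,150.5),gate37=H(35,0,186),nose0=H(0,0,170)).items(): print(nm,proj(s,P)[0].round(2))
for a in(-115.75,4.25,124.25):
    q=np.r_[.5995+.126*np.cos(np.radians(a)),.0891+.126*np.sin(np.radians(a))]
    t=proj(s,[*q,.072])[0];b=proj(s,[*q,.05])[0];print('peg',a,t.round(2),b.round(2))
    r,c=int(round(b[1])),int(round(b[0])); print(c-5,hs[r-11:r+3,c-5:c+6,2],'S',hs[r,c-5:c+6,1], 'row0',r-11)
for r in (250,255): print(r,hs[r,330:352,2])
# dark base mask
m=((hs[...,1]<70)&(hs[...,2]<90)).astype(np.uint8); m[:245]=0;m[:,:300]=0;m[290:]=0;m[:,370:]=0
cn=max(cv2.findContours(m,0,1)[0],key=cv2.contourArea)[:,0]; print('base L',cn[cn[:,0].argmin()],'R',cn[cn[:,0].argmax()],'bot',cn[cn[:,1].argmax()])
```

```text
L [335.29 213.56]
mid [340.47 215.83]
Rr [344.96 213.39]
L2 [334.79 248.67]
mid2 [339.73 251.17]
Rr2 [344.04 248.49]
c1 [306.81 268.37]
c2 [333.87 283.87]
c3 [361.59 264.86]
arm20 [332.43 224.1 ]
gate37 [336.43 210.1 ]
nose0 [327.26 220.37]
peg -115.75 [291.58 215.5 ] [291.83 221.7 ]
287 [[117 115 113 109 106 109 108 109 106 104 103]
 [117 117 115 113 115 136 119 109 105 106 105]
 [113 115 118 145 148 163 147 120 107 107 106]
 [116 112 115 148 157 164 167 147 116 106 108]
 [146 122 112 126 150 165 168 151 118 110 110]
 [174 154 146 148 177 179 164 128 111 110 108]
 [177 174 171 155 173 174 160 125 114 113 110]
 [176 177 174 147 155 161 155 123 114 114 112]
 [173 176 175 151 155 162 156 123 112 113 115]
 [170 174 175 146 155 164 157 137 120 112 118]
 [168 171 172 142 154 164 156 153 148 122 116]
 [168 169 169 140 154 164 153 155 169 153 136]
 [170 169 167 135 153 164 153 155 173 173 163]
 [172 171 168 141 154 164 152 156 174 177 173]] S [91 89 92 47  7  6  7 63 92 97 79] row0 211
peg 4.25 [322.19 188.05] [322.2  193.72]
317 [[ 99  83  71  62  60  60  60  63  61  62  63]
 [135 129 123 
[... 948 characters left out ...]
14 120 154 167 143 119 115 115 116]
 [117 116 114 121 168 182 162 125 114 116 115]
 [115 115 113 116 157 168 157 125 113 115 115]
 [115 115 113 113 152 166 157 125 113 115 115]
 [115 115 114 114 152 166 158 124 113 114 115]
 [116 115 113 113 150 167 158 121 112 114 114]
 [116 115 113 113 148 166 160 122 110 113 114]
 [115 115 114 114 148 167 160 117 100 117 134]
 [115 115 113 114 151 167 160 114 123 149 171]] S [ 92  95 102  79  10   9  10  38 102 102  85] row0 185
250 [116 115  99  78  67  75 144 164 163 164 166 169 170 170 172 116  82  82  84  84  85  87]
255 [ 88  82  80  80  66  72 142 163 163 165 175 171 170 172 190 126  85  83  84  86  86  86]
base L [309 267] R [361 267] bot [334 285]
```

Relative measurement in the side image, corrected for the bar height at the moment of gripping, puts the bar about 7.6 ±1.5 mm behind the nose at z≈0.201. I'll shift +1 mm and lower it in steps while watching the force.

Run:
```python
from h import *
t=telemetry.get_obs();p=np.array(t['tool_pos']);u=np.array([.958,.287,0])
print(p); plan(p+u*.001-[0,0,.012],-73.3,4)
```

```text
[ 0.49445991 -0.2649648   0.20472682]
max mm 3.0066592756745814 dyaw -0.21369337150557044
[[-0.0, -0.02, 0.3], [-0.0, -0.02, 0.3], [-0.0, -0.02, 0.3], [-0.0, -0.02, 0.3]] [np.float64(0.05), np.float64(0.05), np.float64(0.05), np.float64(0.05)]
```

Emit:
arm_command --pt "0 -0.06 0.3" --pt "0 -0.04 0.3" --pt "0 -0.02 0.3" --pt "0 0 0.3" --pt "0 0 0" --twist '[0,0,0,0,0]' --force 60

```text
time_s: 17.35
tool_pos: [0.4966, -0.2652, 0.1933]
tool_rot: [-178.4, -0.9, -73.1]
force: [-0.8, -0.6, 1.7]
grip_width: 0.0119
```

```bash
python3 b.py
```

```text
{'time_s': np.float64(17.35), 'qpos': array([ 30.784,   7.66 ,  -5.602,  99.508,   0.396,  71.094, -47.967]), 'tool_pos': array([ 0.497, -0.265,  0.193]), 'tool_rot': array([-178.436,   -0.916,  -73.099]), 'force': array([-0.768, -0.564,  1.676]), 'grip_width': np.float64(0.012)}
bar [ 0.5469 -0.2499  0.1918] hook x,y mm 11.7 0.2
```

The upward force is about 2.5 N above baseline at the expected height, so the bar is on the gate. I'll continue down and trim back 1 mm.

Emit:
arm_command --pt "0 0.08 0.3" --pt "0 0.05 0.35" --pt "0 0.02 0.35" --pt "0 0.02 0.35" --twist '[0,0,0,0]'

```text
time_s: 17.85
tool_pos: [0.4973, -0.2658, 0.1808]
tool_rot: [-178.2, -1.1, -73.1]
force: [0.4, -0.8, 2.3]
grip_width: 0.0114
```

```bash
python3 b.py
```

```text
{'time_s': np.float64(17.85), 'qpos': array([ 30.841,   8.043,  -5.597, 100.553,   0.372,  69.399, -47.875]), 'tool_pos': array([ 0.497, -0.266,  0.181]), 'tool_rot': array([-178.196,   -1.053,  -73.08 ]), 'force': array([ 0.407, -0.84 ,  2.341]), 'grip_width': np.float64(0.011)}
bar [ 0.5476 -0.2505  0.1795] hook x,y mm 12.2 -0.5
```

Emit:
arm_command --pt "0 0.15 0.3" --pt "0 0.15 0.3" --pt "0 0.12 0.3" --twist '[0,0,0]'

```text
time_s: 18.23
tool_pos: [0.4932, -0.2674, 0.1707]
tool_rot: [-178.2, -1.0, -73.1]
force: [4.2, 1.0, 1.6]
grip_width: 0.0115
```

```bash
python3 b.py
```

```text
{'time_s': np.float64(18.225), 'qpos': array([ 31.07 ,   8.126,  -5.477, 101.655,   0.362,  68.231, -47.55 ]), 'tool_pos': array([ 0.493, -0.267,  0.171]), 'tool_rot': array([-178.213,   -1.048,  -73.099]), 'force': array([4.235, 0.972, 1.575]), 'grip_width': np.float64(0.012)}
bar [ 0.5435 -0.2521  0.1693] hook x,y mm 7.7 -0.9
```

The force of +4 N in x shows the bar touching the back of the nose at scale 7.7. This is a direct reference: the bar is in the hook and behind the nose. I'll back off by about 1.5 mm and carry on down.

Emit:
arm_command --pt "0 -0.12 0.2" --pt "0 0 0.3" --pt "0 0.02 0.3" --twist '[0,0,0]'

```text
time_s: 18.6
tool_pos: [0.4933, -0.2666, 0.1607]
tool_rot: [-178.4, -0.9, -73.1]
force: [0.3, 0.1, 0.5]
grip_width: 0.0119
```

```bash
python3 b.py
```

```text
{'time_s': np.float64(18.6), 'qpos': array([ 30.994,   8.677,  -5.514, 102.214,   0.449,  67.32 , -47.672]), 'tool_pos': array([ 0.493, -0.267,  0.161]), 'tool_rot': array([-178.369,   -0.929,  -73.076]), 'force': array([0.287, 0.118, 0.505]), 'grip_width': np.float64(0.012)}
bar [ 0.5436 -0.2513  0.1592] hook x,y mm 8.1 -0.2
```

Run:
```python
from h import *
s=cam('side');hs=cv2.cvtColor(s['img'],cv2.COLOR_BGR2HSV)
m=(hs[...,0]>8)&(hs[...,0]<24)&(hs[...,1]>120);s_=np.s_[200:232,322:345]
for r in range(204,230): print(r,''.join('#' if x else '.' for x in m[r,318:345]), hs[r,326:340,2])
```

```text
204 ........................... [60 61 63 62 62 66 82 72 62 61 62 67 76 65]
205 ........................... [59 61 59 60 61 63 72 65 61 63 62 62 64 61]
206 ........................... [58 59 60 59 60 60 65 63 65 62 61 60 61 59]
207 .#......................... [55 57 56 57 57 59 61 66 65 62 60 59 61 57]
208 ........................... [51 52 58 55 56 58 62 64 65 61 61 58 57 52]
209 ........................... [ 51  90 116  72  51  54  61  62  65  60  60  53  51  50]
210 ........................... [ 91 153 159  91  49  51  56  59  57  56  53  51  50  49]
211 ........................... [110 158 151  84  47  46  50  51  50  51  48  49  49  47]
212 ........................... [100 112 104  62  47  48  48  49  48  48  48  47  47  50]
213 ........................... [97 96 72 49 46 49 48 49 47 48 48 50 50 48]
214 ........................... [99 90 67 48 47 49 47 52 57 50 48 50 50 49]
215 ........................... [132 103  84  55  48  48  52  72  74  55  48  49  49  49]
216 ........................... [159 123 105  64  47  48  62  88  77  54  47  48  48  47]
217 ........................
[... 441 characters left out ...]
............ [111 106 107  97  85  78  89 104 107 107 108 109 115 120]
223 ........................... [123 110 109 106 107 103 106 106 108 105 108 115 120 120]
224 ........................... [106 106 110 105 106 107 104 104 105 104 109 120 120 117]
225 ........................... [ 78 102 109 104 104 105 103 105 106 104 108 119 120 120]
226 ........................... [ 79  92 105 104 105 107 107 107  99 103 110 120 141 146]
227 ........................... [ 98  98 106 106 106 106 101  98  84  94 109 124 160 166]
228 ........................... [113 110 111 110 102  95  86  77  75  78 107 144 164 166]
229 ........................... [ 96  96  97  96  86  78  77  76  75  75 109 161 168 165]
```

The gripper body hides the gate from this camera. I'll press down until the bar seats on the arm, with force as the check.

Emit:
arm_command --pt "0 0 0.15" --pt "0 0 0.15" --twist '[0,0]'

```text
time_s: 18.9
tool_pos: [0.4936, -0.2669, 0.1591]
tool_rot: [-178.3, -1.0, -73.1]
force: [-3.7, 1.7, 7.9]
grip_width: 0.0117
```

```bash
python3 b.py
```

```text
{'time_s': np.float64(18.9), 'qpos': array([ 30.997,   8.757,  -5.51 , 102.316,   0.46 ,  67.078, -47.676]), 'tool_pos': array([ 0.494, -0.267,  0.159]), 'tool_rot': array([-178.326,   -0.971,  -73.082]), 'force': array([-3.698,  1.66 ,  7.887]), 'grip_width': np.float64(0.012)}
bar [ 0.5439 -0.2516  0.1576] hook x,y mm 8.3 -0.5
```

It is seated on the arm at 8 N. Lift test: the bar should be free of spring force at mid-height, then stop against the shut gate at about +22 mm.

Emit:
arm_command --pt "0 -0.02 -0.5" --pt "0 0 -0.4" --pt "0 0 0" --twist '[0,0,0]'

```text
time_s: 19.27
tool_pos: [0.4934, -0.2668, 0.1685]
tool_rot: [-178.3, -1.0, -73.1]
force: [0.4, -0.9, -0.6]
grip_width: 0.0115
```

Emit:
arm_command --pt "0 -0.02 -0.4" --pt "0 0 -0.4" --pt "0 0 -0.4" --pt "0 0 -0.2" --pt "0 0 0" --twist '[0,0,0,0,0]'

```text
time_s: 19.9
tool_pos: [0.4932, -0.2663, 0.1831]
tool_rot: [-178.3, -0.9, -73.1]
force: [0.2, 0.9, -0.2]
grip_width: 0.0112
```

```bash
python3 b.py
```

```text
{'time_s': np.float64(19.9), 'qpos': array([ 30.995,   7.688,  -5.509, 100.682,   0.331,  69.805, -47.606]), 'tool_pos': array([ 0.493, -0.266,  0.183]), 'tool_rot': array([-178.341,   -0.944,  -73.059]), 'force': array([ 0.214,  0.903, -0.22 ]), 'grip_width': np.float64(0.011)}
bar [ 0.5435 -0.251   0.1816] hook x,y mm 8.1 0.2
```

Emit:
arm_command --pt "0 0 -0.25" --pt "0 0 -0.15" --twist '[0,0]'

```text
time_s: 20.15
tool_pos: [0.4929, -0.2658, 0.1854]
tool_rot: [-178.4, -0.9, -73.0]
force: [4.1, -1.0, -9.8]
grip_width: 0.0114
```

```bash
python3 b.py
```

```text
{'time_s': np.float64(20.15), 'qpos': array([ 30.988,   7.599,  -5.518, 100.508,   0.306,  70.157, -47.602]), 'tool_pos': array([ 0.493, -0.266,  0.185]), 'tool_rot': array([-178.396,   -0.872,  -73.045]), 'force': array([ 4.141, -1.029, -9.846]), 'grip_width': np.float64(0.011)}
bar [ 0.5431 -0.2505  0.1839] hook x,y mm 7.9 0.8
```

Captured: a 10 N stop against the shut gate, exactly where expected. I'll lower it back to the seat and release.

Emit:
arm_command --pt "0 0 0.5" --pt "0 0 0.5" --pt "0 0 0.5" --pt "0 0 0.5" --pt "0 0 0.35" --pt "0 0 0" --twist '[0,0,0,0,0,0]'

```text
time_s: 20.9
tool_pos: [0.4933, -0.2666, 0.1614]
tool_rot: [-178.4, -0.9, -73.1]
force: [0.6, 0.1, -1.0]
grip_width: 0.0119
```

```bash
python3 b.py
```

```text
{'time_s': np.float64(20.9), 'qpos': array([ 30.986,   8.676,  -5.517, 102.128,   0.458,  67.447, -47.696]), 'tool_pos': array([ 0.493, -0.267,  0.161]), 'tool_rot': array([-178.405,   -0.907,  -73.084]), 'force': array([ 0.62 ,  0.133, -0.973]), 'grip_width': np.float64(0.012)}
bar [ 0.5436 -0.2513  0.1599] hook x,y mm 8.1 -0.1
```

Emit:
arm_command --pt "0 0 0" --pt "0 0 0" --pt "0 0 0" --pt "0 0 0" --pt "0 0 0" --pt "0 0 0" --twist '[0,0,0,0,0,0]' --grip 70

```text
time_s: 21.65
tool_pos: [0.4935, -0.2671, 0.1625]
tool_rot: [-178.4, -1.0, -73.1]
force: [-0.3, 0.5, -0.3]
grip_width: 0.0588
```

Emit:
arm_command --pt "0 0 -2" --pt "0 0 -3" --pt "0 0 -4" --pt "0 0 -4" --pt "0 1 -3" --pt "0 2 -1" --pt "-3 2 0" --pt "-4 0 0" --pt "-5 0 0" --pt "-5 0 0" --twist '[0,0,0,0,0,0,0,0,0,0]'

```text
time_s: 22.9
tool_pos: [0.3828, -0.1186, 0.3279]
tool_rot: [-178.8, -0.7, -73.7]
force: [-0.4, 0.6, 0.7]
grip_width: 0.0607
```

Emit:
arm_command --pt "-5 0 0" --pt "-5 0 0" --pt "-5 0 0" --pt "-3 0 0" --pt "0 0 0" --pt "0 0 0" --pt "0 0 0" --pt "0 0 0" --pt "0 0 0" --pt "0 0 0" --twist '[0,0,0,0,0,0,0,0,0,0]'

```text
time_s: 24.15
tool_pos: [0.3597, 0.0484, 0.3155]
tool_rot: [178.4, 0.3, -74.0]
force: [-0.7, -0.4, 0.4]
grip_width: 0.0605
```

Run:
```python
from h import *
st(); s=cam('side');c=cam('top'); cv2.imwrite('pics/end.png',np.hstack([cv2.resize(s['img'][175:295,295:375],(400,600),interpolation=cv2.INTER_CUBIC),cv2.resize(c['img'][155:275,190:270],(400,600),interpolation=cv2.INTER_CUBIC)]))
```

```text
{'time_s': np.float64(24.15), 'qpos': array([ -1.531, -17.288,  -7.8  , 108.535,  -2.4  ,  90.202, -82.933]), 'tool_pos': array([0.36 , 0.048, 0.316]), 'tool_rot': array([178.425,   0.283, -74.011]), 'force': array([-0.668, -0.366,  0.429]), 'grip_width': np.float64(0.061)}
```

The picture limit is reached, so the last checks are numeric. Joint 2 is close to its limit, so I'll move out a little and then check.

Emit:
arm_command --pt "0 -2 0" --pt "0 -3 0" --pt "0 -2 0" --pt "0 0 0" --pt "0 0 0" --pt "0 0 0" --pt "0 0 0" --pt "0 0 0" --twist '[0,0,0,0,0,0,0,0]'

```text
time_s: 25.25
tool_pos: [0.427, 0.068, 0.3148]
tool_rot: [178.5, 0.2, -74.0]
force: [-0.1, -0.4, 1.2]
grip_width: 0.0611
```

Run:
```python
from h import *
st()
def grid(s):
    hs=cv2.cvtColor(s['img'],cv2.COLOR_BGR2HSV);h,S,V=[hs[...,i].astype(int) for i in range(3)]
    o=np.full(h.shape,'.'); o[(S<60)&(V>125)]='w'; o[(S<60)&(V<=125)]='g'; o[(h<14)&(S>70)]='b'; o[(h>=14)&(h<25)&(S>120)]='O'; return o,hs
s=cam('side');o,hs=grid(s)
for r in range(200,256): print(r,''.join(o[r,312:350]))
# bystanders: motion against the first images
for n in('top','side'):
    a=cv2.imread(f'pics/{n}0.png');b=cam(n)['img'];print(n)
    R_={'top':dict(cup=np.s_[210:240,422:455],dolly=np.s_[148:182,364:400]),'side':dict(cup=np.s_[292:332,352:390],dolly=np.s_[230:274,378:412])}[n]
    for k,q in R_.items(): print(k,'mean abs diff',cv2.absdiff(a[q],b[q]).mean().round(2), 'phase shift',np.round(cv2.phaseCorrelate(*[cv2.cvtColor(z[q],6).astype(np.float32) for z in(a,b)])[0],2))
```

```text
{'time_s': np.float64(25.25), 'qpos': array([ -2.145,  -8.479,  -9.063, 101.627,  -1.439,  88.242, -85.019]), 'tool_pos': array([0.427, 0.068, 0.315]), 'tool_rot': array([178.522,   0.235, -73.992]), 'force': array([-0.125, -0.39 ,  1.186]), 'grip_width': np.float64(0.061)}
200 wwwww...wwwwww..gg.gg...gwwwwwwwwwwwww
201 wwwwww...wwwww...g......wwwwwwwwwwwwww
202 www...............g.....wwwwwwwwwwwwww
203 w..................w....gwwwwwwwwwwwww
204 w...................g...gwwwwwwwwwwwww
205 ww..................w...gwwwwwwwwwwwgw
206 ww...................g..wwwwwwwwwwwwww
207 .bOO...................gwwwwwwwwwwwgww
208 .OOO..................ggw..wwwwwwwgggg
209 OOOO.....................OOwwwwwwwgggg
210 OOOO...................OO..ww.wwwwgggg
211 OOOO......wwww.......OOO.wwwwwwwwwg...
212 OOOOO.....wwwwwww..OOO.ggwwwwwwwwww...
213 OOOO....wwwwwwwww.OO..wg.wwwwwwwwww...
214 OOOO.wwwwwwwwwwwww....g..wwwwwwwwww...
215 ....wwwwwwwwwwwwww...wg..wwwwwwwwww...
216 ....wwwwwwwwwwwwww...wwwwwwwwwwwwwwggg
217 ....wwwwwwwwwwwwww...wwwwwwwwwwwwwwggg
218 ..wwwwwwwwwwwwwwww...wwwwwwwwwwwwwwggg
219 ..ww
[... 1087 characters left out ...]
gg.OO.bgwwwwwwwwwg....
245 ......gggg...gggggg..wgwwwwwwwwwwg..gg
246 .....ggggggg.ggggggggwwwwwwwwwwwwg..gg
247 ...ggggggggg.ggggggggwwwwwwwwwwwwg....
248 gggggggggg.....gggggggwwwwwwwwwwwg....
249 ggggggg.g.......ggggggwwwwwwwwwwwg....
250 gggggg..........gggggggwwwwwwwwwwg....
251 gggggg..........ggggggggwwwwwwwwwg....
252 ggggggggggg.....ggggggggwwwwwwwwwg....
253 .gggggggggg......gggggggwwwwwwwwww...g
254 ..gggggggggg......ggggggwwwwwwwwww...g
255 ...gggggggggg....gggggggwwwwwwwwwg....
top
cup mean abs diff 1.87 phase shift [-0.09  0.05]
dolly mean abs diff 1.88 phase shift [-0.16 -0.07]
side
cup mean abs diff 9.32 phase shift [0.02 0.03]
dolly mean abs diff 8.98 phase shift [0.02 0.53]
```

The gate is shut: its brass line runs straight from (330,213) to (338,209). The template's wooden grip hangs below the hook arm at (330–338, 232–244). A last check that it is at rest, then I'll hand in.

Emit:
arm_command --pt "0 0 0" --pt "0 0 0" --pt "0 0 0" --pt "0 0 0" --twist '[0,0,0,0]'

```text
time_s: 25.9
tool_pos: [0.4272, 0.068, 0.3147]
tool_rot: [178.5, 0.2, -74.0]
force: [-0.5, 0.2, -0.3]
grip_width: 0.0611
```

Run:
```python
from h import *
def g():
    h=cv2.cvtColor(cam('side')['img'],cv2.COLOR_BGR2HSV)[229:248,326:342]; ys,xs=np.nonzero((h[...,0]<25)&(h[...,1]>110)); return len(xs),xs.mean()+326,ys.mean()+229
for _ in range(6): print(np.round(g(),2))
print(env.sign_off())
```

```text
[ 92.   333.92 237.77]
[ 91.  333.9 237.8]
[ 92.   333.87 237.76]
[ 90.   333.9  237.87]
[ 90.   333.9  237.87]
[ 92.   333.87 237.76]
the job is handed in; nothing more can be done
None
```

The disc template now hangs from the snap hook by its D-ring with the gate shut, and I have handed the job in at about 26 s. I turned the carousel about 110° by one peg to bring it to the pointer, lifted it out by its grip, pushed the ring past the gate and let go.

**Checks that passed**
- **Capture:** before letting go, the bar met the hook arm at 8 N. Lifted, it moved freely, then stopped with about 10 N against the shut gate, where I expected it.
- **Hanging:** after letting go, the side camera shows the gate as a straight line in its shut position and the grip hanging still below the hook arm.
- **Bystanders:** the cup and dolly show no shift in the top view.
- **Other templates:** the square and cross templates were in their pockets in the last picture I could view, taken after the lift. Nothing went near them afterwards.

**Checks that failed or disagreed**
- **Final picture:** I had used up the 12 viewings, so the last checks are from pixel values only.
- **Camera offsets:** the cameras disagreed with the robot by about 2–4 mm at the hook. I settled the bar's position by comparing it with the nose in one image and by touching the nose.
- **Dolly in the side view:** it showed an apparent shift of 0.5 pixel, which I put down to the arm's changed shadow because the top view shows none.
- **Joint 2:** it came within a hair of its lower limit (-17.288° against -17.29°) during the retreat. I then moved the arm back out.

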